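# Clamp the glued book

## Robot

A 6-joint arm with a two-finger parallel gripper is mounted at the origin on the work surface. World frame = base frame: x ahead of the robot, y to its left, z up, the work surface at z = 0. Lengths are in mm, angles in rad, forces in N, time in s.
With the tool pointing down it reaches from about 275 to 750 mm from the base axis. Payload 10.2 kg.
Tool frame: the origin (TCP) lies midway between the tips of the shut fingers; the grasp point (between the pads) lies 19 mm behind it; z points along the fingers, y is the direction in which the jaws open and shut (so a half turn about z gives the same grasp; the last joint's range is limited). The gripper opens to 85 mm and grips with 20 to 120 N. Pads are 22 mm wide; open, the fingers measure 114 mm over their backs; the gripper's body (76 mm by 85 mm) begins 54 mm behind the grasp point. The pads swing forward as they close: fully open they stand 13 mm farther back than shut.
Start: joints at [0.972, 0.313, 1.498, -0, 1.331, -0.223], TCP at [192.697, 488.364, 231.294] pointing down, gripper open.
Joint ranges: [-2.94, 2.94], [-0.97, 2.17], [0.19, 2.56], [-1.23, 4.37], [0.02, 3.11], [-2.88, 2.88]. Speed limits (rad/s): [2.39, 2.39, 3.01, 3.14, 3.14, 3.14].

## Interface

Orientations are given as a unit quaternion [w, x, y, z].
In Python, from rig import sense, optics, ctrl gives the robot as it stands.
- The arm moves only by the tool play_rows, never from a script. Its argument "plan" is a list of rows, each a list of 7 numbers: the shift along the world's x, y, z in mm, then the turn, a rotation vector about the world's x, y, z in rad, then the opening, from -1 (shut) to 1 (fully open), so that 0 is half open. A call has 1 to 5 rows; each row shifts and turns the pose as measured when the row begins; what a row does not reach is not made up. A row lasts 1/12 s, in which the tool goes at most 41.7 mm and 7.16 degrees, less where a joint would pass 70% of its speed; a pose out of reach is approached as far as the arm can. A call is refused whole if a number of a shift passes 41.7 or a number of a turn 0.125, either way. A call with a gripper value outside its range is refused whole. The fingers move at their own pace and stop on an object; "grip_force" is the grip in N (left out, the last holds). Time passes only in rows, so rows that do not move let the fingers close. It gives the time, the measured TCP pose, the force and the opening at its end, in the units of the state.
- sense(): the state, without advancing time (a new reading comes with each control period).
- optics.capture(name): name is "scene" or "top"; returns a dict with "img" (384x512x3 uint8, blue, green, red), "fx", "fy", "cx", "cy" (pixels), "world_to_cam" (4x4, takes a point from world to camera coordinates). Camera axes: x right, y up, looking along -z (the intrinsics and any distortion apply to the point x, -y, -z); pixel columns grow to the right and rows downward; lengths in mm; the calibration is good to about 2 mm. A picture is of the moment at which its call begins. There is no depth.
- ctrl.finish_job(): hands the job in, once; it reports no verdict.
The state is a dict: "time_s": time; "joints": joint angles; "dq": joint speeds; "tau": joint torques, N m; "eef_pos": TCP position; "ee_rot": TCP orientation; "force": force on the tool from outside, world axes, zero at the start; "wrist_torque": the same for the moment, N m; "grip_width": opening from 0.0 (shut) to 1.0 (fully open).
Only numpy, scipy, OpenCV 4.12 (cv2) and the standard library are available. Lean on these libraries where they do the work, as an engineer would, in place of code of your own. Each camera call takes 0.05 s, during which the arm holds its last target. There are 200 camera calls.

## Task

Put the glued book under pressure: push the clamp's green arm down its bar until the foot sits on the pressing board and the arm tilts and bites, then take the wooden handle and screw it clockwise until the foot presses firmly, about 65 N; under 40 N is too loose and over 95 N, at any moment, crushes the book. Then let go, and leave the other things on the bench where they are.

Things in the scene. Friction and masses are not known exactly. Their poses are not given: they have to be found in the camera images.
- clamp: Upright F-clamp for pressing books, fixed to the bench. Origin on the bench top under the screw axis; z up; x points from the screw to the upright bar. Steel base plate 340 x 150 x 16 mm (x from -115 to +225). Flat steel bar, 10 (x) x 30 (y) mm, at x = 190 mm, ending 260 mm above the bench.
- book_place (a point): Fixed point on the base plate's upper face, 16 mm above the bench, on the screw axis. Here lie a pressing board, a book (cream pages, red cover) and the plywood top board (150 x 120 x 10 mm). Books differ: the top board's upper face is 56 to 72 mm above the bench, not measured. Book and board give about 1 mm per 12 N of the foot's press.
- carriage (a joint): Height of the green sliding jaw: a collar 92 mm tall on the bar, and from its lower part an arm 20 mm wide, 22 mm tall, to the screw. The arm's centre line at the bar is 80 mm + this value (m, 0 to 0.095) above the bench. It drags a little and stays where left. Pushed down by a few N within 90 mm of the bar it slides; pushed farther out (handle, screw) it cocks and jams.
- jaw (a joint): Tilt of the sliding jaw on the bar, rad; about 0.025 rad of play either way. Negative: the screw end droops, as it does when hanging free. Positive: the screw end is pushed up; at about +0.025 the collar bites on the bar and holds against any push from the foot, also after the hand lets go.
- thumb_rest (a point): Centre of the upper face of the orange thumb rest on the arm's top, 28 (along the arm) x 24 mm, 90 mm from the bar's centre and 100 mm from the screw axis, 16 mm above the arm's centre line. The place to push the jaw down.
- foot: Round black foot, 34 mm across, 10 mm tall, on the steel spindle (12 mm across) at the end of the arm. Origin at the centre of its underside, on the screw axis, which meets the top board; 40 mm below the arm's centre line with the screw backed out. Under 40 N of press the glue joint is not closed, over 95 N the book is crushed. Push P on the thumb rest gives about 0.7 P + 5 N at the foot, which stays when the hand lets go.
- handle (a joint): Turn of the screw handle, rad, 0 = backed out, up to 7; starts at 0 to 0.5. Grows clockwise seen from above, driving handle, spindle and foot down 3.0 mm per rad; once the jaw bites, each rad adds about 23 N to the foot's press. Turning it freely takes about 0.32 N m, and each 10 N of press adds 0.03 N m. It does not unwind by itself.
- handle_grip (a point): Centre of the wooden wing handle on top of the screw, on its axis: 46 mm long, 16 mm thick (the width to grip), 36 mm tall (18 mm above and below this point). 56 mm above the arm's centre line with the screw backed out. Its x runs along the 46 mm length, its y across the 16 mm; it turns with the handle.
- paste_jar: Jar of paste, 66 mm across, 85 mm tall, origin under its centre. Leave alone.
- bone_folder: Flat cream bone folder, 150 x 22 x 6 mm, lying beside the clamp. Leave alone.
- brass_weight: Brass weight with a knob, 56 mm across, 70 mm tall. Leave alone.
- paste_brush: Paste brush lying on the bench. Leave alone.
- awl: Awl lying on the bench. Leave alone.
- mug: Blue mug, 80 mm across, 90 mm tall. Leave alone.
- small_book: Small dark book lying flat, 150 x 110 x 28 mm. Leave alone.

How it is judged:
By the outcome, as a careful person would: the job done as asked, in the order asked, and still so for the second after the job is handed in, with the robot touching nothing.
It also fails if it takes over 64 s, if anything falls off the work surface, if the arm or the gripper's body presses on something with over 40 N, if the wrist force passes 120 N, or if a joint passes its speed limit or range.

## Working session

There is one attempt and no reset: what is moved stays moved. The work goes in short steps, Python scripts to look and compute and a tool call to move; the robot and the scene stay as the last step left them, time stands still between calls to the robot, and variables do not carry over. Pictures are saved under pics/ and viewed, about 8 in all and at most 12, crops included, and the job is handed in when it is done.

Besides the shell and the picture viewer there is one more tool, called after "Call:" as a command line: name --pt "numbers of a row" for each row, then --argument value for the rest. play_rows: Moves the arm, as the interface text tells. Its arguments: {"type":"object","properties":{"plan":{"type":"array"},"grip_force":{"type":"number"}},"required":["plan"]}

```bash
mkdir -p pics; ls
python3 - <<'E'
from rig import sense, optics
import cv2, numpy as np, json
s=sense(); print(s)
for n in("scene","top"):
    c=optics.capture(n); cv2.imwrite(f"pics/{n}0.png",c["img"]); print(n,c["fx"],c["fy"],c["cx"],c["cy"],[k for k in c]); print(np.round(c["world_to_cam"],4))
E
```

```text
pics
{'time_s': 0.0, 'joints': array([ 9.71602444e-01,  3.13441819e-01,  1.49842304e+00, -1.40044237e-05,
        1.33100234e+00, -2.23380711e-01]), 'dq': array([ 0.00090378, -0.0006848 , -0.00100074,  0.00135539, -0.00095951,
       -0.00069062]), 'tau': array([-7.70548522e-04, -4.12268722e+01, -2.59743726e+01, -2.44229177e-04,
        4.14613154e-03, -3.59356841e-05]), 'eef_pos': array([192.54900537, 488.14345737, 230.74454765]), 'ee_rot': array([-2.48542545e-04,  1.86801065e-01,  9.82397555e-01, -5.86850217e-04]), 'force': array([-0.60021802, -0.58405694,  0.2448134 ]), 'wrist_torque': array([-0.00610944, -0.00428049, -0.00482545]), 'grip_width': 1.002419263856697}
scene 463.0830558664897 463.0830558664897 255.41309351778287 179.50801333462513 ['img', 'fx', 'fy', 'cx', 'cy', 'world_to_cam']
[[-7.4200000e-02  9.9720000e-01  6.9000000e-03  4.9756200e+01]
 [-7.0760000e-01 -5.7500000e-02  7.0420000e-01  2.6431870e+02]
 [ 7.0270000e-01  4.7400000e-02  7.0990000e-01 -1.8451425e+03]
 [ 0.0000000e+00  0.0000000e+00  0.0000000e+00  1.0000000e+00]]
top 431.40144330668454 431.40144330668454 261.5083138412655 190.78283494055145 ['img', 'fx', 'fy', 'cx', 'cy', 'world_to_cam']
[[-2.2300000e-02 -9.9970000e-01 -3.9000000e-03 -7.6605000e+00]
 [ 9.9790000e-01 -2.2500000e-02  6.0400000e-02 -5.0045790e+02]
 [-6.0400000e-02 -2.5000000e-03  9.9820000e-01 -1.3934538e+03]
 [ 0.0000000e+00  0.0000000e+00  0.0000000e+00  1.0000000e+00]]
```

View pics/scene0.png

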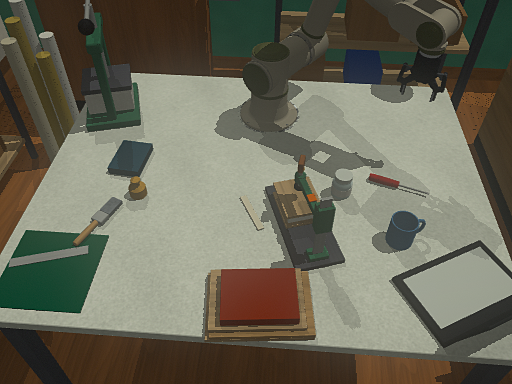

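View pics/top0.png

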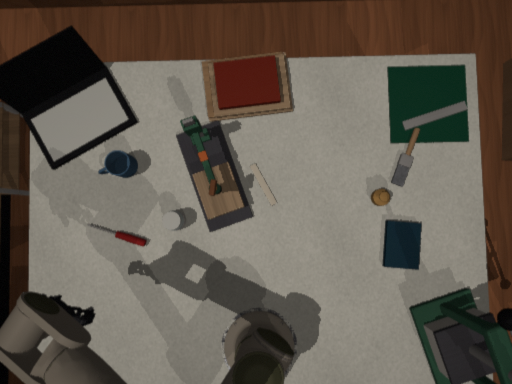

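The scene view shows the clamp at about (305,215), with the orange rest at (313,198) and the wooden handle at (301,165). In the top view the clamp is at (215,175), the rest at (204,155) and the handle at (213,185). I'll enlarge both next.

```bash
python3 - <<'E'
import cv2,numpy as np
a=cv2.imread("pics/scene0.png")[145:275,250:360]; b=cv2.imread("pics/top0.png")[105:235,165:275]
f=lambda i:cv2.resize(np.clip(i*1.4,0,255).astype('uint8'),None,fx=3.6,fy=3.6,interpolation=cv2.INTER_CUBIC)
cv2.imwrite("pics/crop0.png",np.hstack([f(a),f(b)]))
E
cat > h.py <<'E'
import numpy as np, cv2
from rig import sense, optics
def ray(c,u,v):
    R=c["world_to_cam"][:3,:3];t=c["world_to_cam"][:3,3]
    d=R.T@np.array([(u-c["cx"])/c["fx"],-(v-c["cy"])/c["fy"],-1.]);return -R.T@t,d
def plane(c,uv,z):
    o,d=ray(c,*uv);return o+d*(z-o[2])/d[2]
def tri(c1,p1,c2,p2):
    o1,d1=ray(c1,*p1);o2,d2=ray(c2,*p2);d1=d1/np.linalg.norm(d1);d2=d2/np.linalg.norm(d2)
    s=np.linalg.lstsq(np.c_[d1,-d2],o2-o1,rcond=None)[0];a=o1+s[0]*d1;b=o2+s[1]*d2
    return (a+b)/2,np.linalg.norm(a-b)
def proj(c,p):
    q=c["world_to_cam"][:3]@np.r_[p,1];return c["cx"]+c["fx"]*q[0]/-q[2],c["cy"]+c["fy"]*q[1]/q[2]
def orange(c):
    h=cv2.cvtColor(c["img"],cv2.COLOR_BGR2HSV);m=cv2.inRange(h,(5,200,120),(14,255,255))
    n,l,s,ce=cv2.connectedComponentsWithStats(m);return [(s[i,4],ce[i].round(2)) for i in range(1,n) if s[i,4]>5]
E
python3 - <<'E'
from h import *
S=optics.capture("scene");T=optics.capture("top")
print(orange(S),orange(T))
for c,p in((S,(314,198)),(T,(204,155)),(S,(302,160)),(T,(212,185))): 
    u,v=p;print(cv2.cvtColor(c["img"],cv2.COLOR_BGR2HSV)[v-3:v+4,u-3:u+4].tolist()[::2])
E
```

```text
[(np.int32(46), array([311.39, 197.11]))] []
[[[13, 213, 169], [12, 209, 168], [12, 210, 165], [11, 187, 128], [15, 152, 144], [20, 94, 133], [18, 84, 115]], [[13, 204, 165], [12, 206, 165], [13, 209, 165], [13, 216, 168], [12, 203, 171], [23, 75, 130], [20, 91, 137]], [[13, 206, 166], [13, 208, 167], [13, 208, 169], [13, 210, 171], [12, 216, 175], [12, 212, 183], [21, 80, 134]], [[10, 178, 119], [10, 147, 92], [12, 106, 70], [27, 42, 55], [38, 52, 59], [40, 65, 86], [18, 101, 151]]]
[[[10, 183, 120], [10, 186, 133], [10, 188, 134], [10, 187, 132], [10, 189, 116], [8, 98, 60], [170, 17, 46]], [[10, 189, 136], [10, 189, 136], [10, 188, 136], [10, 191, 135], [10, 190, 133], [9, 181, 96], [3, 57, 54]], [[10, 189, 136], [10, 188, 137], [10, 188, 136], [10, 188, 137], [10, 189, 135], [10, 192, 129], [9, 154, 73]], [[10, 189, 135], [10, 187, 138], [10, 188, 137], [10, 188, 137], [10, 189, 136], [10, 188, 133], [10, 186, 122]]]
[[[27, 31, 81], [13, 131, 103], [13, 131, 119], [13, 126, 109], [13, 126, 111], [13, 129, 107], [18, 73, 80]], [[16, 90, 79], [14, 133, 111], [14, 129, 111], [14, 126, 111], [13, 128, 112], [14, 123, 104], [23, 51, 80]], [[13, 130, 102], [13, 134, 116], [13, 124, 111], [14, 125, 110], [13, 127, 108], [14, 94, 79], [33, 36, 86]], [[14, 139, 112], [14, 133, 115], [14, 135, 117], [14, 133, 117], [14, 124, 103], [16, 88, 75], [26, 35, 101]]]
[[[49, 68, 60], [17, 123, 60], [11, 153, 80], [11, 152, 82], [11, 151, 83], [12, 158, 79], [11, 153, 60]], [[16, 96, 88], [12, 143, 80], [11, 152, 82], [11, 147, 83], [11, 151, 83], [11, 155, 74], [11, 156, 49]], [[23, 84, 61], [11, 143, 75], [11, 152, 82], [12, 152, 82], [11, 155, 82], [11, 154, 68], [12, 170, 42]], [[18, 113, 61], [11, 150, 78], [11, 152, 82], [11, 152, 82], [11, 157, 81], [12, 158, 63], [12, 164, 42]]]
```

View pics/crop0.png

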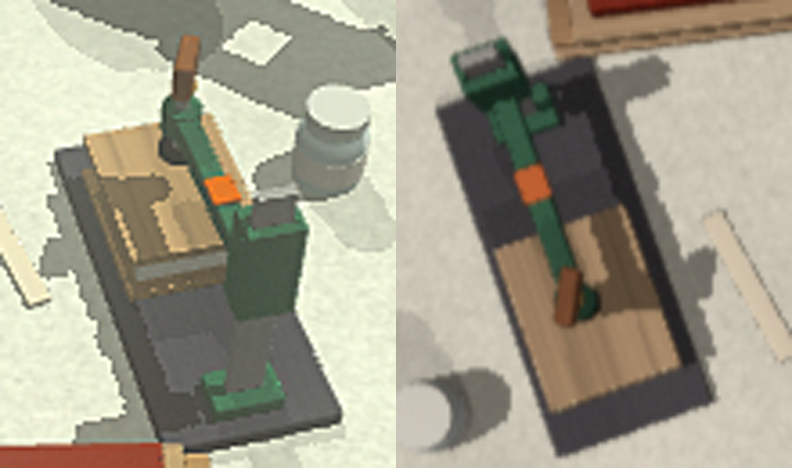

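The crops show a clear line of plate, bar, thumb rest and handle. In the top view the handle's centre is at (213,187), the rest at (203.5,156.5), and the plate corners are at about (210.6,232), (253.3,215.6), (176.7,133.6) and (220.6,121).

```bash
cat >> h.py <<'E'
def blob(c,lo,hi,box):
    x0,y0,x1,y1=box;h=cv2.cvtColor(c["img"],cv2.COLOR_BGR2HSV)[y0:y1,x0:x1];m=cv2.inRange(h,lo,hi)
    n,l,s,ce=cv2.connectedComponentsWithStats(m);i=1+np.argmax(s[1:,4]);ys,xs=np.where(l==i)
    r=cv2.minAreaRect(np.c_[xs,ys].astype(np.float32));return s[i,4],ce[i]+[x0,y0],cv2.boxPoints(r)+[x0,y0],s[i,:4]+[x0,y0,0,0]
E
python3 - <<'E'
from h import *
np.set_printoptions(precision=1,suppress=True)
S=optics.capture("scene");T=optics.capture("top")
C=[plane(T,p,16) for p in((210.6,232),(253.3,215.6),(176.7,133.6),(220.6,121.1))]
print("plate",C,[np.linalg.norm(C[i]-C[j]) for i,j in((0,1),(2,3),(0,2),(1,3))])
ctr=np.mean(C,0); 
ax=(C[2]+C[3]-C[0]-C[1]); ax/=np.linalg.norm(ax); print("ctr",ctr,"ax",ax,"yaw",np.arctan2(ax[1],ax[0]),"screw",ctr-55*ax,"bar",ctr+135*ax)
oS=blob(S,(5,165,90),(14,255,255),(304,185,325,205));oT=blob(T,(5,160,60),(13,255,255),(196,148,214,166))
print("thumb",oS[0],oS[1],oT[0],oT[1],tri(S,oS[1],T,oT[1]))
hS=blob(S,(6,140,70),(13,230,255),(292,150,312,178));hT=blob(T,(8,125,35),(16,200,110),(204,176,222,198))
print("handle",hS,hT,tri(S,hS[1],T,hT[1]))
for z in (200,220,240):print(z,[plane(T,p,z)[:2] for p in hT[2]])
# green arm height: bar top ends 260
E
```

```text
plate [array([369.8, 149.3,  16. ]), array([419.9,   9.6,  16. ]), array([694.9, 256. ,  16. ]), array([733.2, 110.8,  16. ])] [np.float64(148.3846562968954), np.float64(150.1797910963719), np.float64(342.16480992438545), np.float64(329.27008676236426)]
ctr [554.5 131.4  16. ] ax [1.  0.3 0. ] yaw 0.3148199010302587 screw [502.2 114.4  16. ] bar [682.8 173.2  16. ]
thumb 57 [311.3 197.4] 76 [202.5 155.7] (array([597.9, 151. , 166.5]), np.float64(0.4870017013284464))
handle (np.int32(2), array([301. , 155.5]), array([[301., 156.],
       [301., 156.],
       [301., 155.],
       [301., 155.]]), array([301, 155,   1,   2])) (np.int32(96), array([212.4, 187.2]), array([[208.3, 194.6],
       [210.6, 178.8],
       [217.2, 179.7],
       [214.9, 195.6]]), array([209, 179,   8,  17])) (array([499.8, 116. , 233.7]), np.float64(0.41795982082209554))
200 [array([481.5, 131.6]), array([526.3, 124.5]), array([523.2, 105.9]), array([478.4, 113. ])]
220 [array([480.4, 129.1]), array([524.5, 122.1]), array([521.5, 103.8]), array([477.3, 110.8])]
240 [array([479.3, 126.6]), array([522.7, 119.7]), array([519.7, 101.7]), array([476.3, 108.6])]
```

Run:
```python
from h import *
np.set_printoptions(precision=1,suppress=True)
S=optics.capture("scene");T=optics.capture("top")
hS=blob(S,(8,100,60),(18,230,255),(294,150,308,173));hT=blob(T,(8,125,35),(16,200,110),(204,176,222,198));oS=blob(S,(5,165,90),(14,255,255),(304,185,325,205));oT=blob(T,(5,160,60),(13,255,255),(196,148,214,166))
H,g=tri(S,hS[1],T,hT[1]);print(hS,H,g)
for z in(200,218): print("H top ray",z,plane(T,hT[1],z))
for z in(160,166): print("O top ray",z,plane(T,oT[1],z),oT[2].tolist())
for z in (166,):print([plane(T,p,z)[:2] for p in oT[2]])
for z in (218,):
  P=[plane(T,p,z)[:2] for p in hT[2]];print(P, np.arctan2(*(P[1]-P[0])[::-1]))
```

```text
(np.int32(49), array([301.6, 159.6]), array([[299., 155.],
       [304., 155.],
       [304., 164.],
       [299., 164.]]), array([299, 155,   6,  10])) [500.8 118.3 218.9] 1.8504416978489997
H top ray 200 [502.2 119.5 200. ]
H top ray 218 [500.9 117.4 218. ]
O top ray 160 [598.9 152.2 160. ] [[197.20000171661377, 152.59999990463257], [204.70000076293945, 150.09999990463257], [207.60000038146973, 158.7999973297119], [200.10000133514404, 161.2999973297119]]
O top ray 166 [598.  151.3 166. ] [[197.20000171661377, 152.59999990463257], [204.70000076293945, 150.09999990463257], [207.60000038146973, 158.7999973297119], [200.10000133514404, 161.2999973297119]]
[array([607.4, 166.7]), array([614.3, 144.6]), array([588.4, 136.5]), array([581.6, 158.6])]
[array([480.5, 129.3]), array([524.7, 122.4]), array([521.6, 104. ]), array([477.4, 111. ])] -0.15680890898184907
```

Call:
play_rows --pt "30 -25 2 0 0 0.04 -1" --pt "30 -25 2 0 0 0.04 -1" --pt "30 -25 2 0 0 0.04 -1" --pt "30 -25 2 0 0 0.04 -1" --pt "30 -25 2 0 0 0.04 -1" --grip_force 40

```text
time_s: 0.82
eef_pos: [341.8, 361.7, 241.1]
ee_rot: [-0.001, 0.078, 0.997, 0.0]
force: [0.4, 1.0, 0.1]
grip_width: 0.295
```

Call:
play_rows --pt "30 -25 0 0 0 0 -1" --pt "30 -25 0 0 0 0 -1" --pt "30 -25 0 0 0 0 -1" --pt "30 -25 0 0 0 0 -1" --pt "30 -25 0 0 0 0 -1"

```text
time_s: 1.23
eef_pos: [498.0, 228.9, 242.5]
ee_rot: [0.0, 0.076, 0.997, 0.001]
force: [0.8, 0.6, 0.3]
grip_width: -0.001
```

Call:
play_rows --pt "30 -23 0 0 0 0 -1" --pt "30 -23 0 0 0 0 -1" --pt "25 -20 0 0 0 0 -1" --pt "13 -11 0 0 0 0 -1" --pt "0 0 0 0 0 0 -1"

```text
time_s: 1.65
eef_pos: [604.5, 140.7, 240.8]
ee_rot: [0.0, 0.08, 0.997, 0.0]
force: [-0.8, 0.0, -0.6]
grip_width: -0.0
```

Run:
```python
from h import *
s=sense();print(s["eef_pos"],s["joints"],s["force"])
S=optics.capture("scene");T=optics.capture("top")
print(proj(S,s["eef_pos"]),proj(T,s["eef_pos"]))
a=S["img"][145:275,250:360]; b=T["img"][105:235,165:275]
f=lambda i:cv2.resize(np.clip(i*1.4,0,255).astype('uint8'),None,fx=3.6,fy=3.6,interpolation=cv2.INTER_CUBIC)
cv2.imwrite("pics/crop1.png",np.hstack([f(a),f(b)]))
```

```text
[604.46335626 140.65494185 240.84014577] [ 3.98447285e-02  5.23154712e-01  1.16520815e+00  6.50822434e-04
  1.45274506e+00 -1.37047378e+00] [-0.82752064  0.01352501 -0.63501796]
(np.float64(310.1296197192778), np.float64(180.21964564023156)) (np.float64(202.52204906313656), np.float64(149.40908368293842))
```

View pics/crop1.png

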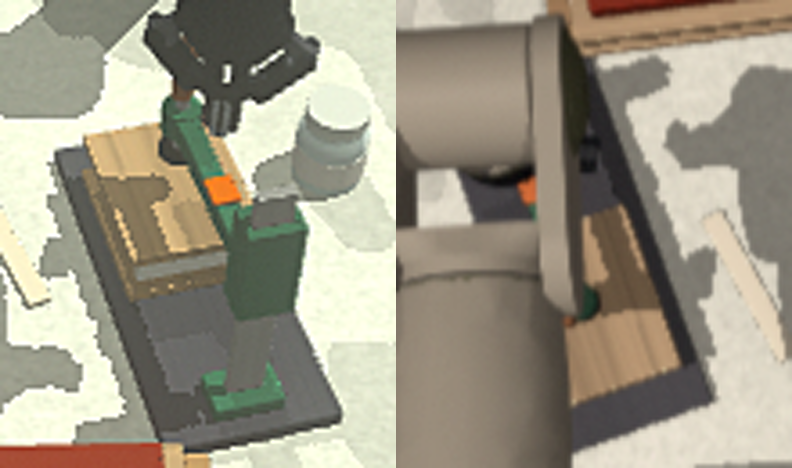

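The fingertips show in the scene at about (312,181) against a predicted (310,180). That agrees, so I'll shift onto the rest and go down.

Call:
play_rows --pt "-6 10 -20 0 0 0 -1" --pt "0 0 -20 0 0 0 -1" --pt "0 0 -15 0 0 0 -1" --pt "0 0 0 0 0 0 -1"

```text
time_s: 2.08
eef_pos: [593.0, 157.8, 186.4]
ee_rot: [0.001, 0.077, 0.997, 0.001]
force: [0.5, 0.6, -0.5]
grip_width: 0.0
```

Run:
```python
from h import *
s=sense();print(s["eef_pos"],s["force"])
S=optics.capture("scene")
print(proj(S,s["eef_pos"]),orange(S))
cv2.imwrite("pics/crop2.png",cv2.resize(np.clip(S["img"][145:235,270:350]*1.4,0,255).astype('uint8'),None,fx=6,fy=6,interpolation=cv2.INTER_CUBIC))
```

```text
[593.02179519 157.83135819 186.40037968] [ 0.5378152   0.55031896 -0.45724298]
(np.float64(314.5074848566624), np.float64(191.4165847775823)) [(np.int32(7), array([245., 318.])), (np.int32(26), array([262.5, 318. ]))]
```

View pics/crop2.png

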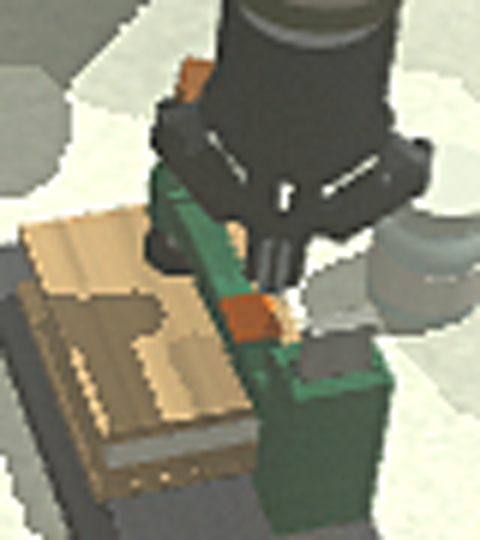

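The fingertips are at about (315,193), a little to the right of the rest at (312,198). I'll correct by (+5,-8) and go down slowly.

Call:
play_rows --pt "4 -6 0 0 0 0 -1" --pt "0 0 0 0 0 0 -1" --pt "0 0 0 0 0 0 -1"

```text
time_s: 2.38
eef_pos: [597.9, 153.1, 191.8]
ee_rot: [0.004, 0.076, 0.997, 0.002]
force: [-0.1, 1.0, -0.3]
grip_width: 0.003
```

Call:
play_rows --pt "0 -3 -8 0 0 0 -1" --pt "0 0 -4 0 0 0 -1" --pt "0 0 -4 0 0 0 -1" --pt "0 0 0 0 0 0 -1"

```text
time_s: 2.72
eef_pos: [598.5, 149.5, 176.2]
ee_rot: [0.006, 0.076, 0.997, 0.002]
force: [0.3, -0.3, -0.1]
grip_width: -0.002
```

Call:
play_rows --pt "0 0 -3 0 0 0 -1" --pt "0 0 -3 0 0 0 -1" --pt "0 0 -3 0 0 0 -1"

```text
time_s: 2.97
eef_pos: [598.7, 149.5, 166.9]
ee_rot: [0.006, 0.076, 0.997, 0.002]
force: [-0.3, -0.5, 2.8]
grip_width: -0.003
```

Contact came at z≈167, which matches the measured rest height. Now I'll slide it down.

Call:
play_rows --pt "0 0 -4 0 0 0 -1" --pt "0 0 -4 0 0 0 -1" --pt "0 0 -4 0 0 0 -1" --pt "0 0 -4 0 0 0 -1" --pt "0 0 -3 0 0 0 -1"

```text
time_s: 3.38
eef_pos: [598.7, 149.5, 146.8]
ee_rot: [0.007, 0.076, 0.997, 0.002]
force: [-0.1, -1.5, 2.1]
grip_width: -0.004
```

Call:
play_rows --pt "0 0 -3 0 0 0 -1" --pt "0 0 -3 0 0 0 -1" --pt "0 0 -3 0 0 0 -1"

```text
time_s: 3.63
eef_pos: [598.7, 149.5, 136.7]
ee_rot: [0.007, 0.076, 0.997, 0.002]
force: [-2.0, -0.5, 3.0]
grip_width: -0.001
```

Call:
play_rows --pt "0 0 -2 0 0 0 -1" --pt "0 0 -2 0 0 0 -1" --pt "0 0 -2 0 0 0 -1"

```text
time_s: 3.88
eef_pos: [598.7, 149.5, 129.7]
ee_rot: [0.007, 0.076, 0.997, 0.002]
force: [-1.7, -0.8, 2.0]
grip_width: 0.0
```

Call:
play_rows --pt "0 0 -1.5 0 0 0 -1" --pt "0 0 -1.5 0 0 0 -1" --pt "0 0 -1.5 0 0 0 -1"

```text
time_s: 4.13
eef_pos: [598.3, 149.4, 124.7]
ee_rot: [0.006, 0.076, 0.997, 0.002]
force: [-3.6, -0.7, 5.7]
grip_width: 0.002
```

Call:
play_rows --pt "0 0 -1 0 0 0 -1" --pt "0 0 -1 0 0 0 -1" --pt "0 0 -1 0 0 0 -1"

```text
time_s: 4.38
eef_pos: [598.3, 149.3, 123.9]
ee_rot: [0.006, 0.076, 0.997, 0.002]
force: [-5.8, -1.6, 11.1]
grip_width: 0.0
```

Call:
play_rows --pt "0 0 -1 0 0 0 -1" --pt "0 0 -1 0 0 0 -1" --pt "0 0 -1 0 0 0 -1"

```text
time_s: 4.63
eef_pos: [598.2, 149.3, 124.0]
ee_rot: [0.007, 0.075, 0.997, 0.002]
force: [-4.8, -0.7, 10.3]
grip_width: 0.0
```

Call:
play_rows --pt "0 0 -2 0 0 0 -1" --pt "0 0 -2 0 0 0 -1"

```text
time_s: 4.8
eef_pos: [598.3, 149.3, 123.2]
ee_rot: [0.008, 0.075, 0.997, 0.001]
force: [-9.2, -1.3, 18.9]
grip_width: 0.001
```

Run:
```python
from h import *
s=sense();print(s["eef_pos"],s["force"],s["wrist_torque"])
S=optics.capture("scene")
cv2.imwrite("pics/crop3.png",cv2.resize(np.clip(S["img"][145:235,270:350]*1.4,0,255).astype('uint8'),None,fx=6,fy=6,interpolation=cv2.INTER_CUBIC))
```

```text
[598.29701606 149.32448858 123.21966868] [-9.16101633 -1.25829753 18.93362562] [-0.28816503  1.62203562  0.02387517]
```

View pics/crop3.png

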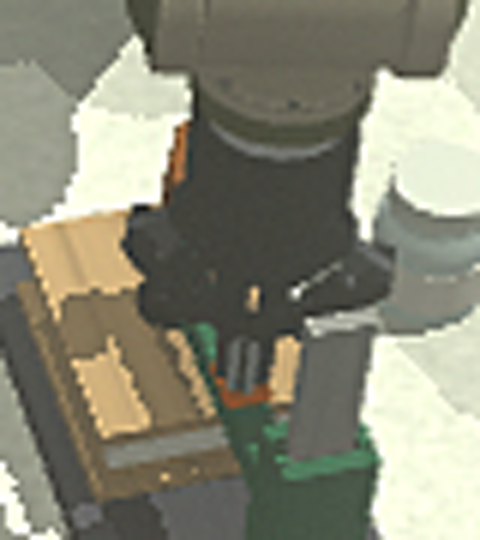

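The fingers are squarely on the rest, and the arm is stiff at z≈123 with 19 N. One firmer push to about 28 N will make sure it bites.

Call:
play_rows --pt "0 0 -3 0 0 0 -1" --pt "0 0 -3 0 0 0 -1"

```text
time_s: 5.02
eef_pos: [598.3, 149.3, 122.6]
ee_rot: [0.009, 0.075, 0.997, 0.001]
force: [-12.1, -2.8, 26.6]
grip_width: -0.001
```

Call:
play_rows --pt "0 0 10 0 0 0 -1" --pt "0 0 25 0 0 0 -1" --pt "0 0 30 0 0 0 -1" --pt "0 0 35 0 0 0 -1" --pt "0 0 20 0 0 0 -1"

```text
time_s: 5.43
eef_pos: [595.8, 149.4, 242.2]
ee_rot: [0.005, 0.075, 0.997, 0.001]
force: [0.6, -0.1, 1.3]
grip_width: 0.003
```

Call:
play_rows --pt "-20 28 10 0 0 0 1" --pt "-25 30 0 0 0 0 1" --pt "-25 32 0 0 0 0 1" --pt "-25 32 0 0 0 0 1" --pt "-25 32 0 0 0 0 1"

```text
time_s: 5.85
eef_pos: [477.3, 302.5, 256.7]
ee_rot: [0.011, 0.081, 0.997, 0.002]
force: [1.2, 1.3, -0.8]
grip_width: 0.708
```

Run:
```python
from h import *
np.set_printoptions(precision=1,suppress=True)
s=sense();print(s["eef_pos"])
S=optics.capture("scene");T=optics.capture("top")
a=S["img"][145:275,250:360]; b=T["img"][105:235,165:275]
f=lambda i:cv2.resize(np.clip(i*1.4,0,255).astype('uint8'),None,fx=3.6,fy=3.6,interpolation=cv2.INTER_CUBIC)
cv2.imwrite("pics/crop4.png",np.hstack([f(a),f(b)]))
```

```text
[477.3 302.5 256.7]
```

View pics/crop4.png

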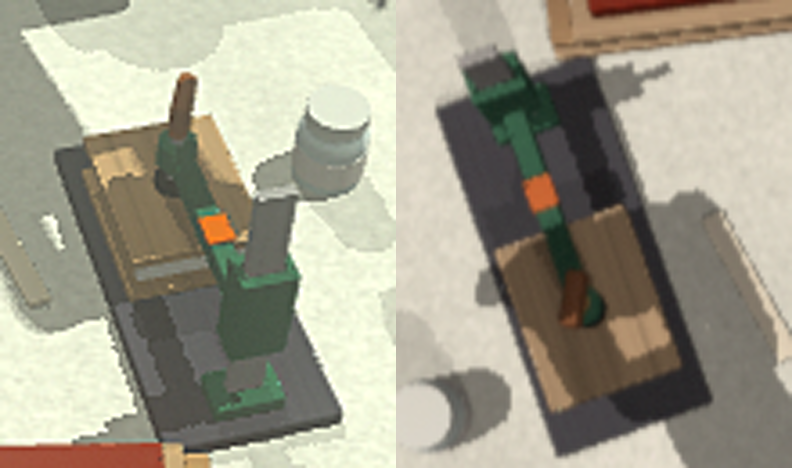

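The foot now rests on the board and the arm has stayed down. The handle is unobstructed, at about (301,174) in the scene and (214.5,188) in the top view. I'll measure it.

Run:
```python
from h import *
np.set_printoptions(precision=1,suppress=True)
S=optics.capture("scene");T=optics.capture("top")
oS=blob(S,(5,165,90),(14,255,255),(302,197,322,217));oT=blob(T,(5,160,60),(13,255,255),(196,148,214,168))
print("thumb",oS[0],oS[1],oT[0],oT[1],tri(S,oS[1],T,oT[1]))
hT=blob(T,(4,125,25),(16,230,110),(207,178,224,198));hS=blob(S,(5,110,40),(18,230,255),(293,162,308,186))
H,g=tri(S,hS[1],T,hT[1]);print(hS,hT,"H",H,g)
for z in(164,182):
  P=[plane(T,p,z)[:2] for p in hT[2]];print(z,plane(T,hT[1],z),P,[np.arctan2(*(P[1]-P[0])[::-1]),np.arctan2(*(P[2]-P[1])[::-1])])
yaw=.32; e=np.array([np.cos(yaw),np.sin(yaw)])
O=plane(T,oT[1],123)[:2];print("O",O,"screw from O",O-100*e)
```

```text
thumb 56 [309.8 208.2] 70 [204.8 158.2] (array([596.9, 150.8, 119.3]), np.float64(0.3574027815579358))
(np.int32(3), array([300.7, 165.7]), array([[300. , 166. ],
       [301. , 165. ],
       [301.5, 165.5],
       [300.5, 166.5]]), array([300, 165,   2,   2])) (np.int32(105), array([213.9, 187.7]), array([[209.5, 195.4],
       [211.8, 179.4],
       [218.4, 180.3],
       [216.1, 196.3]]), array([210, 180,   9,  17])) H [501.1 117.1 194.9] 2.2077070381281096
164 [503.3 119.5 164. ] [array([481.2, 132.7]), array([527.8, 125.4]), array([524.6, 106.2]), array([478. , 113.6])] [np.float64(-0.1569841413778984), np.float64(-1.7356222013905962)]
182 [502.  117.5 182. ] [array([480.2, 130.5]), array([526.2, 123.3]), array([523. , 104.3]), array([477.1, 111.6])] [np.float64(-0.15698414137789787), np.float64(-1.7356222013905966)]
O [596.4 150.5] screw from O [501.5 119. ]
```

Call:
play_rows --pt "5 -38 -5 0 0 0 1" --pt "5 -40 -5 0 0 0 1" --pt "5 -38 -5 0 0 0 1" --pt "4 -30 -5 0 0 0 1" --pt "3 -18 0 0 0 0 1"

```text
time_s: 6.47
eef_pos: [502.0, 130.8, 234.3]
ee_rot: [0.012, 0.079, 0.997, 0.002]
force: [0.0, 0.2, -1.1]
grip_width: 0.999
```

Call:
play_rows --pt "0 0 0 0 0 0 1" --pt "0 0 0 0 0 0 1"

```text
time_s: 6.63
eef_pos: [503.6, 124.8, 233.6]
ee_rot: [0.012, 0.083, 0.996, 0.002]
force: [-0.2, 0.2, 0.3]
grip_width: 0.999
```

Call:
play_rows --pt "0 -6 -15 0 0.024 0 1" --pt "0 0 -15 0 0 0 1" --pt "0 0 -15 0 0 0 1" --pt "0 0 -10 0 0 0 1" --pt "0 0 0 0 0 0 1"

```text
time_s: 7.05
eef_pos: [503.9, 118.9, 172.6]
ee_rot: [-0.003, 0.083, 0.997, 0.001]
force: [-0.1, 0.2, -0.4]
grip_width: 1.002
```

Run:
```python
from h import *
s=sense();print(s["eef_pos"],s["ee_rot"],s["joints"],s["force"],s["wrist_torque"])
S=optics.capture("scene");print(proj(S,s["eef_pos"]))
cv2.imwrite("pics/crop5.png",cv2.resize(np.clip(S["img"][125:225,260:360]*1.5,0,255).astype('uint8'),None,fx=5.5,fy=5.5,interpolation=cv2.INTER_CUBIC))
```

```text
[503.88133833 118.88912704 172.58122991] [-3.34658407e-03  8.30856963e-02  9.96536344e-01  9.38998025e-04] [ 0.00389376  0.35386226  1.60109014  0.0026389   1.19314596 -1.40151942] [-0.08522528  0.18515011 -0.44334296] [-0.0248054  -0.01052669 -0.02584029]
(np.float64(300.3059353995584), np.float64(171.88060257724933))
```

View pics/crop5.png

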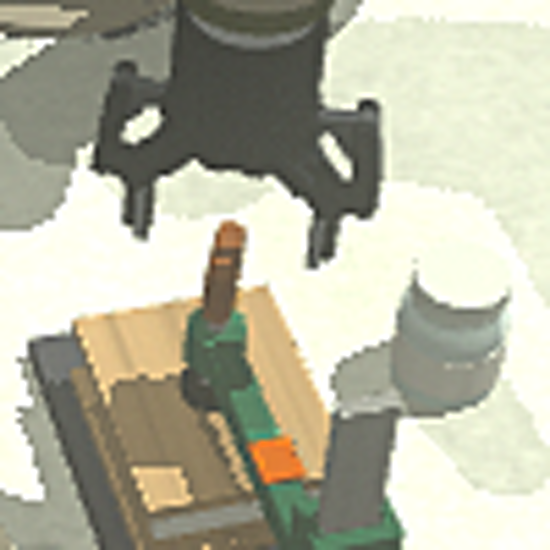

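The handle, at about (226,270) in the crop, sits centred between the open fingers. I'll lower onto it and close.

Call:
play_rows --pt "-1 0 -10 0 0 0 1" --pt "0 0 -8 0 0 0 1" --pt "0 0 -2 0 0 0 1" --pt "0 0 0 0 0 0 1"

```text
time_s: 7.43
eef_pos: [503.5, 119.8, 151.7]
ee_rot: [-0.003, 0.082, 0.997, 0.001]
force: [-0.1, 0.6, 0.3]
grip_width: 0.998
```

Call:
play_rows --pt "0 0 0 0 0 0 -1" --pt "0 0 0 0 0 0 -1" --pt "0 0 0 0 0 0 -1" --pt "0 0 0 0 0 0 -1" --pt "0 0 0 0 0 0 -1" --grip_force 50

```text
time_s: 7.85
eef_pos: [504.0, 119.9, 152.8]
ee_rot: [-0.002, 0.082, 0.997, 0.001]
force: [-0.8, 0.7, 0.5]
grip_width: 0.299
```

Call:
play_rows --pt "0 0 0 0 0 0 -1" --pt "0 0 0 0 0 0 -1" --pt "0 0 0 0 0 0 -1" --pt "0 0 0 0 0 0 -1" --pt "0 0 0 0 0 0 -1"

```text
time_s: 8.27
eef_pos: [503.7, 118.6, 153.4]
ee_rot: [-0.002, 0.082, 0.997, -0.0]
force: [0.3, -1.4, -0.2]
grip_width: 0.177
```

```bash
python3 -c "
from rig import sense
s=sense();print({k:s[k].round(3) if hasattr(s[k],'round') else s[k] for k in s})"
```

```text
{'time_s': 8.2667, 'joints': array([ 0.005,  0.374,  1.627, -0.   ,  1.145, -1.402]), 'dq': array([-0.001,  0.002,  0.001,  0.   ,  0.002, -0.001]), 'tau': array([  0.377, -41.97 , -23.915,   0.247,  -0.144,   0.064]), 'eef_pos': array([503.732, 118.627, 153.437]), 'ee_rot': array([-0.002,  0.082,  0.997, -0.   ]), 'force': array([ 0.293, -1.408, -0.158]), 'wrist_torque': array([-0.203,  0.149,  0.077]), 'grip_width': 0.17733570429893125}
```

Gripped at 15 mm. Raise the grip and turn clockwise in small checked steps.

Call:
play_rows --pt "0 0 0 0 0 0 -1" --pt "0 0 -0.3 0 0 -0.1 -1" --pt "0 0 -0.3 0 0 -0.1 -1" --pt "0 0 -0.3 0 0 -0.1 -1" --pt "0 0 -0.3 0 0 -0.1 -1" --grip_force 100

```text
time_s: 8.68
eef_pos: [503.7, 118.1, 152.7]
ee_rot: [-0.002, 0.283, 0.959, -0.001]
force: [-1.0, -1.6, 1.4]
grip_width: 0.168
```

```bash
cat > st.py <<'E'
from rig import sense
import numpy as np
np.set_printoptions(precision=3,suppress=True)
s=sense();q=s["joints"];print(s["time_s"],"yaw",q[0]-q[5],"turned",1.407-(q[0]-q[5]),s["eef_pos"],"F",s["force"],"M",s["wrist_torque"],"rot",s["ee_rot"],s["grip_width"],s["tau"][5])
E
python3 st.py
```

```text
8.6833 yaw 0.9958505077502379 turned 0.41114949224976216 [503.739 118.106 152.719] F [-0.959 -1.65   1.384] M [-0.457  0.196  0.416] rot [-0.002  0.283  0.959 -0.001] 0.1675638259725298 -1.2400376424193382
```

Turned 0.41 rad with a moment of 0.416 N m. That gives ≈32 N, which agrees with the 33 N I predicted.

Call:
play_rows --pt "0 0 -0.4 0 0 -0.1 -1" --pt "0 0 -0.4 0 0 -0.1 -1" --pt "0 0 -0.4 0 0 -0.1 -1" --pt "0 0 -0.4 0 0 -0.1 -1" --pt "0 0 -0.4 0 0 -0.1 -1"

```text
time_s: 9.1
eef_pos: [503.5, 117.4, 151.6]
ee_rot: [-0.001, 0.52, 0.854, -0.002]
force: [-1.4, -2.4, 1.4]
grip_width: 0.17
```

```bash
python3 st.py
```

```text
9.1 yaw 0.47485057225446636 turned 0.9321494277455337 [503.489 117.394 151.617] F [-1.398 -2.448  1.418] M [-0.519  0.317  0.461] rot [-0.001  0.52   0.854 -0.002] 0.169557528495412 -1.1907894909381866
```

Call:
play_rows --pt "0 0 -0.4 0 0 -0.1 -1" --pt "0 0 -0.4 0 0 -0.1 -1" --pt "0 0 -0.4 0 0 -0.1 -1" --pt "0 0 -0.4 0 0 -0.1 -1"

```text
time_s: 9.43
eef_pos: [503.1, 117.0, 150.8]
ee_rot: [-0.001, 0.685, 0.728, -0.004]
force: [-1.5, -0.4, 2.4]
grip_width: 0.165
```

```bash
python3 st.py
```

```text
9.4333 yaw 0.05882282204044091 turned 1.348177177959559 [503.082 116.956 150.782] F [-1.52  -0.359  2.41 ] M [-0.462  0.405  0.477] rot [-0.001  0.685  0.728 -0.004] 0.16464882405127806 -1.156967282295227
```

Call:
play_rows --pt "0 0 -0.4 0 0 -0.1 -1" --pt "0 0 -0.4 0 0 -0.1 -1" --pt "0 0 -0.4 0 0 -0.1 -1" --pt "0 0 -0.4 0 0 -0.1 -1"

```text
time_s: 9.77
eef_pos: [502.6, 116.7, 149.9]
ee_rot: [-0.001, 0.821, 0.571, -0.005]
force: [-0.5, -0.9, 2.4]
grip_width: 0.172
```

```bash
python3 st.py
```

```text
9.7667 yaw -0.3563211110163423 turned 1.7633211110163423 [502.566 116.682 149.909] F [-0.493 -0.857  2.386] M [-0.492  0.432  0.518] rot [-0.001  0.821  0.571 -0.005] 0.17160249991603163 -1.1235152184963226
```

The moment reads 0.518 N m, or ≈66 N, and the turn count gives ≈64 N. Now release and lift.

Call:
play_rows --pt "0 0 0 0 0 0 1" --pt "0 0 0 0 0 0 1" --pt "0 0 0 0 0 0 1" --pt "0 0 0 0 0 0 1" --pt "0 0 0 0 0 0 1"

```text
time_s: 10.18
eef_pos: [502.9, 117.2, 149.9]
ee_rot: [-0.001, 0.819, 0.573, -0.004]
force: [-0.0, -0.6, 0.0]
grip_width: 0.87
```

Call:
play_rows --pt "0 0 10 0 0 0 1" --pt "0 0 25 0 0 0 1" --pt "0 0 30 0 0 0 1" --pt "0 0 30 0 0 0 1" --pt "0 0 10 0 0 0 1"

```text
time_s: 10.6
eef_pos: [500.7, 117.2, 259.2]
ee_rot: [-0.003, 0.818, 0.575, -0.006]
force: [0.7, -0.1, 0.1]
grip_width: 1.002
```

Call:
play_rows --pt "-10 35 0 0 0 0 1" --pt "-10 35 0 0 0 0 1" --pt "-10 35 0 0 0 0 1" --pt "-10 35 0 0 0 0 1" --pt "-10 30 0 0 0 0 1"

```text
time_s: 11.02
eef_pos: [451.7, 288.3, 268.2]
ee_rot: [0.0, 0.82, 0.572, -0.0]
force: [0.6, 0.3, -0.6]
grip_width: 0.998
```

Call:
play_rows --pt "0 0 0 0 0 0 1" --pt "0 0 0 0 0 0 1"

```text
time_s: 11.18
eef_pos: [449.2, 293.4, 269.9]
ee_rot: [-0.0, 0.818, 0.575, 0.001]
force: [0.4, -0.2, 0.5]
grip_width: 1.004
```

```bash
python3 st.py
python3 - <<'E'
from h import *
np.set_printoptions(precision=2,suppress=True)
S=optics.capture("scene");T=optics.capture("top")
oS=blob(S,(5,165,90),(14,255,255),(302,197,322,217));oT=blob(T,(5,160,60),(13,255,255),(196,148,214,168))
print("thumb",oS[1],oT[1],tri(S,oS[1],T,oT[1]))
a=S["img"][145:275,250:360]; b=T["img"][105:235,165:275]
f=lambda i:cv2.resize(np.clip(i*1.4,0,255).astype('uint8'),None,fx=3.6,fy=3.6,interpolation=cv2.INTER_CUBIC)
cv2.imwrite("pics/crop6.png",np.hstack([f(a),f(b)]))
E
```

```text
11.1833 yaw -0.34518285520056785 turned 1.7521828552005678 [449.174 293.433 269.867] F [ 0.37  -0.205  0.523] M [-0.004 -0.015 -0.05 ] rot [-0.     0.818  0.575  0.001] 1.0044019657809866 0.13575057964771986
thumb [309.71 208.12] [204.78 158.12] (array([597.07, 150.65, 119.97]), np.float64(0.41514110865310144))
```

View pics/crop6.png

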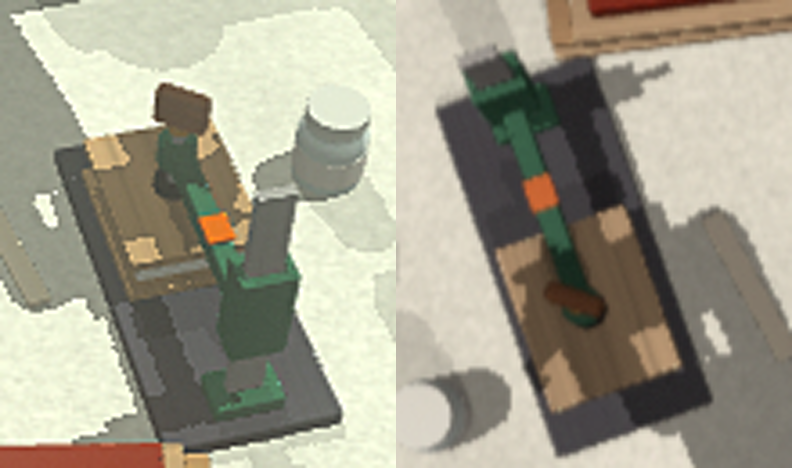

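The handle in the top view now lies at a yaw of ≈1.21 rad, where 1.22 is expected for 1.76 rad turned, so it didn't slip. The thumb rest hasn't moved since the bite, and the jar and folder are where they were.

```bash
python3 -c "
from rig import ctrl
print(ctrl.finish_job())"
```

```text
the job is handed in; nothing more can be done
None
```

The book is under about 65 N of press, and I handed the job in after 11.2 s of robot time. `finish_job` gives no verdict, so the checks below are my own.

- **Pushing down:** I pushed the jaw down by the thumb rest, from 167 mm to 123 mm, until it stopped moving. The last push was about 27 N, which by the given rule leaves about 24 N at the foot. The jaw stayed down when the hand let go.
- **Screwing:** I gripped the handle and turned it 1.76 rad clockwise. The turn count puts the final press at about 64 N, and the last turning moment (0.518 N m) gives about 66 N. No reading during the turn pointed to more than that.
- **After letting go:** The wrist force is back to about zero and the gripper is well clear of everything. The thumb rest has not moved since the push, and the handle's direction matches the turn, so it did not slip in the fingers.
- **Other things on the bench:** The jar and bone folder next to the clamp are where they were. I did not look at the far items again, but the arm never went near them.

The press was worked out from the turn and the moment, not measured at the foot. The bite was inferred too, from the stiff stop, the moment rising as I turned, and the jaw staying down; I did not measure the tilt directly. None of the checks failed.

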